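# Prop open the specimen-holder case

## Robot

A 6-joint arm with a two-finger parallel gripper is mounted at the origin on the work surface. World frame = base frame: x ahead of the robot, y to its left, z up, the work surface at z = 0. Lengths are in m, angles in rad, forces in N, time in s.
With the tool pointing down it reaches from about 0.325 to 0.775 m from the base axis. Payload 9.3 kg.
Tool frame: the origin (TCP) lies midway between the tips of the shut fingers; the grasp point (between the pads) lies 19 mm behind it (robot.pinch_z is the z of the grasp point in the tool frame, in m); z points along the fingers, x is the direction in which the jaws open and shut, and the axes are right-handed (so a half turn about z gives the same grasp; the last joint's range is limited). The gripper opens to 85 mm and grips with 20 to 120 N. Pads are 22 mm wide; open, the fingers measure 114 mm over their backs; the gripper's body (76 mm by 85 mm) begins 54 mm behind the grasp point. The pads swing forward as they close: fully open they stand 13 mm farther back than shut.
Start: joints at [0.961, 0.259, 0.021, 1.334, 0, 1.418], TCP at [0.243, 0.494, 0.231] pointing down, gripper open.
Joint ranges: [-3.04, 3.04], [-0.91, 1.82], [-1.04, 1.36], [-1.92, 1.95], [-1.52, 1.45], [-3.14, 3.14]. Speed limits (rad/s): [2.22, 2.22, 2.79, 3.14, 3.14, 3.14].

## Interface

Orientations are given as a 3x3 rotation matrix whose columns are the frame's x, y, z axes.
In Python, from plant import monitor, get_image, workorder, robot gives the robot as it stands. The module is installed in compiled form; this text tells all that it offers.
- The arm moves only by the tool servo_tool, never from a script. Its argument "series" is text: rows parted by semicolons, each of 6 numbers parted by spaces: the shift along the tool's x, y, z in m, then the turn, a rotation vector about the tool's x, y, z in rad. In form: tx ty tz ax ay az; .... A call has 1 to 12 rows; each row is the pose to reach, as a shift and turn from the pose measured when the call began, along the tool's axes at that moment; what a row does not reach only later rows make up. A row lasts 1/10 s, in which the tool goes at most 50 mm and 8.59 degrees, less where a joint would pass 70% of its speed; a pose out of reach is approached as far as the arm can. A call with a gripper value outside its range is refused whole. "hand" is the opening, from 0 (shut) to 1 (fully open), set as the call begins (left out, the last holds). The fingers move at their own pace and stop on an object; "squeeze" is the grip in N (left out, the last holds). Time passes only in rows, so rows that repeat a pose let the fingers close. It gives the time, the measured TCP pose, the force and the opening at its end, in the units of the state.
- monitor.get_obs(): the state, without advancing time (a new reading comes with each control period).
- get_image(name): name is "scene" or "top" or "wrist"; returns a dict with "frame" (400x640x3 uint8, blue, green, red), "fx", "fy", "cx", "cy" (pixels), "k1" (the pictures are not rectified: a ray, as slopes to the right and down, at radius r is drawn at 1 + k1 r^2 times it, then the intrinsics apply), "xyz" and "orientation" of the camera in the world; the wrist camera has in their place "mount" (4x4, takes a point from camera to tool coordinates, whose origin is the TCP and whose axes are the tool frame's). Camera axes: x right, y up, looking along -z (the intrinsics and any distortion apply to the point x, -y, -z); pixel columns grow to the right and rows downward; lengths in m; the calibration is good to about 2 mm. A picture is of the moment at which its call begins: read the wrist's pose just before it. There is no depth.
- workorder.sign_off(): hands the job in, once; it reports no verdict.
The state is a dict: "time_s": time; "joint_positions": joint angles; "joint_velocities": joint speeds; "joint_efforts": joint torques, N m; "ee_pos": TCP position; "eef_rot": TCP orientation; "ft_force": force on the tool from outside, world axes, zero at the start; "ft_torque": the same for the moment, N m; "grip_width": finger opening in m.
Only numpy, scipy, OpenCV 4.12 (cv2) and the standard library are available. Lean on these libraries where they do the work, as an engineer would, in place of code of your own. Each camera call takes 0.05 s, during which the arm holds its last target.

## Task

Two grey cases lie on the polishing bench; open the deep one, which has a steel folding stay on its side. Swing its lid right up by the bar handle until the stay is nearly straight (the lid's stiff hinge then holds it for the moment), then press the knob at the stay's knee down past straight until it stops, so that the stay is locked, and leave the lid standing open.

Things in the scene. Friction and masses are not known exactly. Their poses are not given: they have to be found in the camera images.
- case: Deep grey case 180 (x) x 200 (y) x 75 mm plus a 14 mm lid plate; fixed. Origin: centre of underside, z up, front looks along -x. Lid hinge axis: along y through (90,0,75) mm. Handle: round 10 mm steel bar along y, free over 100 mm, middle at (-130,0,82) mm when shut, with a 35 mm gap to the lid edge: straddle it with fingers 45 mm apart. The flat case (46 mm high, no stay) is fixed and latched.
- lid (a joint): Lid angle, rad: 0 shut, 1.43 with the stay straight (the highest), 1.405 with the stay locked. Stiff hinge: above about 1.2 the lid stays where it is left, lower it falls shut. Lid about 0.45 kg; 3 N at the bar lifts it. The bar swings round the hinge at 220 mm radius, to about 290 mm above the table; being round it can turn in the grip, so the tool may keep pointing down.
- stay (a joint): Knee angle of the folding steel stay, rad: 0 folded (lid shut), 1.85 both arms in line, 2.10 at the stop past straight (locked). Lifting the lid brings it to straight at most; pressing the knee knob down takes it past, with up to about 15 N once the lid is up, and it then stays.
- stay_knob (a point): Middle of the dark knee knob, a cylinder 18 mm thick, 32 mm long, along the case's y, outside its +y side (y = +131 mm in the case frame). Its (x, z) there: (-66,120) mm lid shut, (-23,97) lid at 1.36 rad, (-14,83) stay straight, (-12,74) locked: push it from above. The raised bar stands some 70 mm beyond it (+x), up to z 300: keep a wide gripper clear. Axes turn with the stay's lower arm.

How it is judged:
By the outcome, as a careful person would: the job done as asked, in the order asked, and still so for the second after the job is handed in, with the robot touching nothing.
It also fails if it takes over 48 s, if anything falls off the work surface, if the arm or the gripper's body presses on something with over 40 N, if the wrist force passes 120 N, or if a joint passes its speed limit or range.

## Working session

There is one attempt and no reset: what is moved stays moved. The work goes in short steps, Python scripts to look and compute and a tool call to move; the robot and the scene stay as the last step left them, time stands still between calls to the robot, and variables do not carry over. Pictures are saved under pics/ and viewed, and the job is handed in when it is done.

Besides the shell and the picture viewer there is one more tool, called after "Emit:" as name(argument=value, ...) on one line, values as JSON. servo_tool: Moves the arm, as the interface text tells. Its arguments: {"type":"object","properties":{"series":{"type":"string"},"hand":{"type":"number"},"squeeze":{"type":"number"}},"required":["series"]}

```bash
mkdir -p pics; cat > h.py <<'E'
import numpy as np, cv2
from plant import monitor, get_image, workorder, robot
def save(n,f):
    r=get_image(n); cv2.imwrite('pics/%s.png'%f, r['frame']); return r
def campose(r,obs=None):
    if 'mount' in r:
        T=np.eye(4);T[:3,:3]=np.array(obs['eef_rot']);T[:3,3]=obs['ee_pos']
        T=T@np.array(r['mount']); return T[:3,3],T[:3,:3]
    return np.array(r['xyz']),np.array(r['orientation']).reshape(3,3)
def proj(r,P,obs=None):
    c,R=campose(r,obs); p=(np.atleast_2d(P)-c)@R
    a=p[:,0]/-p[:,2]; b=p[:,1]/p[:,2]; s=1+r['k1']*(a*a+b*b)
    return np.c_[r['fx']*a*s+r['cx'], r['fy']*b*s+r['cy']]
def ray(r,uv,obs=None):
    c,R=campose(r,obs)
    K=np.array([[r['fx'],0,r['cx']],[0,r['fy'],r['cy']],[0,0,1.]])
    x=(np.array(uv,float)-[r['cx'],r['cy']])/[r['fx'],r['fy']]
    y=x.copy()
    for _ in range(30): y=x/(1+r['k1']*(y@y))
    d=R@np.array([y[0],-y[1],-1]); return c,d
def atz(r,uv,z,obs=None):
    c,d=ray(r,uv,obs); return c+d*(z-c[2])/d[2]
E
python3 - <<'E'
from h import *
import pickle
o=monitor.get_obs(); print(o)
print(robot.pinch_z)
for n in ['scene','top','wrist']:
    r=save(n,n+'0'); pickle.dump(r,open(n+'0.pkl','wb')); print({k:v for k,v in r.items() if k!='frame'})
E
```

```text
{'time_s': 0.0, 'joint_positions': array([9.61370307e-01, 2.59200834e-01, 2.07189403e-02, 1.33370941e+00,
       8.66296712e-06, 1.41818118e+00]), 'joint_velocities': array([-2.01672050e-04,  1.29654921e-03,  2.79634605e-04, -1.44946454e-03,
       -6.35456674e-04,  4.50385363e-05]), 'joint_efforts': array([-1.19023342e-03, -5.55644524e+01,  3.44531965e+01,  1.38928797e-02,
       -2.59581757e-04,  7.27516181e-06]), 'ee_pos': array([0.24243277, 0.49334958, 0.23064463]), 'eef_rot': array([[ 4.41087680e-01,  8.97463654e-01, -8.05583219e-04],
       [ 8.97462958e-01, -4.41088360e-01, -1.13888894e-03],
       [-1.37744481e-03, -2.20631221e-04, -9.99999027e-01]]), 'ft_force': array([ 0.11147943, -0.44893506, -0.8144762 ]), 'ft_torque': array([-0.00394619, -0.05671995, -0.00160732]), 'grip_width': 0.08542485267108349}
-0.0187
{'fx': 433.2773233650675, 'fy': 433.2773233650675, 'cx': 319.8104054625899, 'cy': 190.68176423837812, 'k1': -0.06097796018661709, 'xyz': array([1.07130196, 0.08505395, 0.73451718]), 'orientation': array([[-0.0768439 , -0.7946788 ,  0.60214668],
       [ 0.99704249, -0
[... 199 characters left out ...]
16, 'xyz': array([0.48135869, 0.04990274, 0.9712566 ]), 'orientation': array([[-0.00977277,  0.99285968, -0.11888714],
       [-0.99991879, -0.00873064,  0.00928339],
       [ 0.00817914,  0.11896821,  0.99286437]])}
{'fx': 330.0807234733674, 'fy': 330.0807234733674, 'cx': 319.61325917548305, 'cy': 198.39498053851463, 'k1': -0.0022861805443637803, 'mount': array([[ 9.99999779e-01,  5.13847222e-04,  4.21780213e-04,
         4.62696696e-04],
       [ 6.18733394e-04, -9.51439592e-01, -3.07834890e-01,
        -7.94245508e-02],
       [ 2.43118291e-04,  3.07835083e-01, -9.51439700e-01,
        -1.42323284e-01],
       [ 0.00000000e+00,  0.00000000e+00,  0.00000000e+00,
         1.00000000e+00]])}
```

View pics/scene0.png

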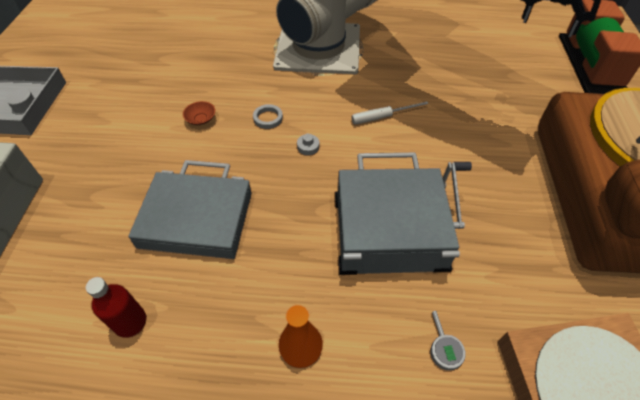

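View pics/top0.png

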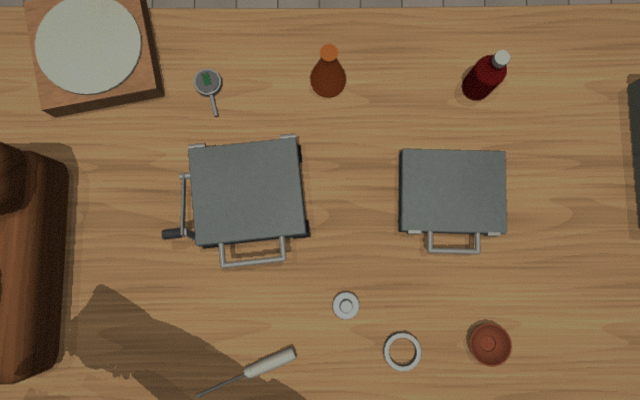

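The deep case sits at left in the top view: its lid spans about (190,140)–(305,245), with the bar at (252,263), the knob at (175,234) and the stay on the +y side.

```bash
python3 - <<'E'
import cv2
a=cv2.imread('pics/top0.png')[125:275,150:320]; cv2.imwrite('pics/tc.png',cv2.resize(a,None,fx=4.6,fy=4,interpolation=2)[:600,:800] if 0 else cv2.resize(a,None,fx=4,fy=4,interpolation=2))
a=cv2.imread('pics/scene0.png')[145:280,325:480]; cv2.imwrite('pics/sc.png',cv2.resize(a,None,fx=4,fy=4,interpolation=2))
E
```

```text
(no output)
```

View pics/tc.png

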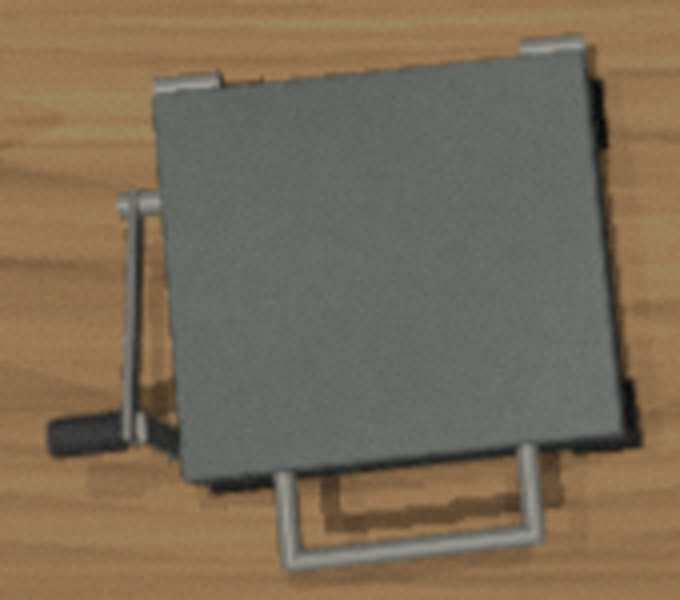

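View pics/sc.png

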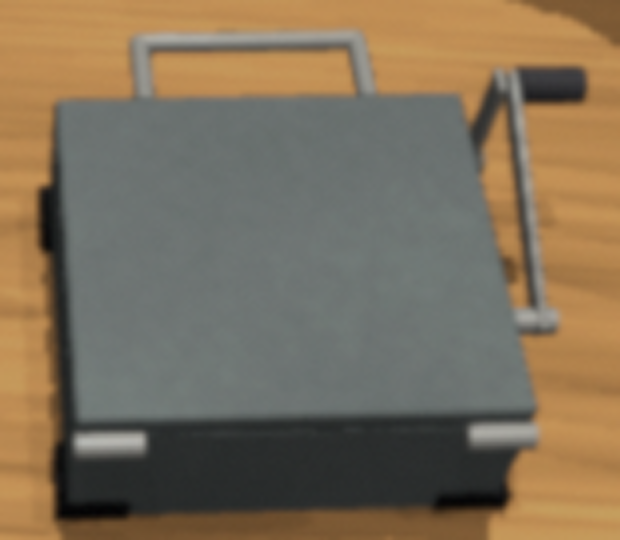

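```bash
cat > fit.py <<'E'
from h import *
import pickle
from scipy.optimize import least_squares
T=pickle.load(open('top0.pkl','rb'));S=pickle.load(open('scene0.pkl','rb'))
mod=np.array([[90,100,89],[90,-100,89],[-90,-100,89],[-90,100,89],[-130,0,82],[-66,131,120]])/1e3
tp=np.array([[155,92],[587,52],[622,432],[185,480],[413,550],[88,435]])/4+[150,125]
sp=np.array([[535,412],[75,420],[58,103],[460,97],[250,42],[553,85]])/4+[325,145]
def w(p,m):
    c,s=np.cos(p[2]),np.sin(p[2]);return m@np.array([[c,s,0],[-s,c,0],[0,0,1]])+[p[0],p[1],0]
f=lambda p:np.r_[(proj(T,w(p,mod))-tp).ravel(),(proj(S,w(p,mod))-sp).ravel()]
if __name__=='__main__':
    r=least_squares(f,[.5,.2,0]);print(r.x);print(r.fun.reshape(2,-1,2).round(1))
    for m in [[-130,0,82],[90,0,75],[-66,131,120],[-23,131,97],[-14,131,83],[-12,131,74]]:print(m,w(r.x,np.array([m])/1e3).round(4))
    for sub,cam,pts in (('T',T,tp),('S',S,sp)):
        q=least_squares(lambda p:(proj(cam,w(p,mod))-pts).ravel(),[.5,.2,0]);print(sub,q.x)
E
python3 fit.py
```

```text
[0.60776615 0.18698021 0.09431735]
[[[-1.4 -0.6]
  [-0.8 -1.2]
  [ 0.1  0.6]
  [-1.7  0.3]
  [-0.5 -0.8]
  [-1.1 -0.9]]

 [[ 0.2  0.1]
  [-1.5  0.1]
  [-1.7 -2. ]
  [-0.2 -1.7]
  [-1.2 -0.3]
  [-1.2  0.2]]]
[-130, 0, 82] [[0.4783 0.1747 0.082 ]]
[90, 0, 75] [[0.6974 0.1955 0.075 ]]
[-66, 131, 120] [[0.5297 0.3112 0.12  ]]
[-23, 131, 97] [[0.5725 0.3152 0.097 ]]
[-14, 131, 83] [[0.5815 0.3161 0.083 ]]
[-12, 131, 74] [[0.5835 0.3163 0.074 ]]
T [0.60697829 0.18530081 0.09390796]
S [0.6087111  0.18863735 0.09390733]
```

```bash
cat >> h.py <<'E'
from scipy.spatial.transform import Rotation as Ro
def rel(p,yaw=0.0943,obs=None):
    o=obs or monitor.get_obs(); R=np.array(o['eef_rot'])
    c,s=np.cos(yaw),np.sin(yaw)
    Rt=np.array([[c,s,0],[s,-c,0],[0,0,-1.]])
    return np.r_[R.T@(np.array(p)-o['ee_pos']), Ro.from_matrix(R.T@Rt).as_rotvec()].round(4)
E
python3 -c "
from h import *
print(rel([.475,.1745,.15]))"
```

```text
[-1.8360e-01  3.4940e-01  8.0900e-02  4.0000e-04  1.1000e-03  1.0197e+00]
```

Emit:
servo_tool(series="-0.0184 0.0349 0.008 0 0 0.102; -0.0367 0.0699 0.016 0 0 0.204; -0.0551 0.1048 0.024 0 0 0.306; -0.0734 0.1398 0.032 0 0 0.408; -0.0918 0.1747 0.040 0 0 0.51; -0.1102 0.2096 0.048 0 0 0.612; -0.1285 0.2446 0.056 0 0 0.714; -0.1469 0.2795 0.065 0 0 0.816; -0.1652 0.3145 0.073 0 0 0.918; -0.1836 0.3494 0.081 0 0.001 1.02; -0.1836 0.3494 0.081 0 0.001 1.02; -0.1836 0.3494 0.081 0 0.001 1.02", hand=0.35)

```text
time_s: 1.35
ee_pos: [0.4751, 0.1737, 0.1494]
eef_rot: [[0.996, 0.092, -0.001], [0.092, -0.996, -0.0], [-0.001, 0.0, -1.0]]
ft_force: [-0.5, 0.5, 0.0]
grip_width: 0.0299
```

```bash
python3 - <<'E'
from h import *
import pickle
o=monitor.get_obs(); r=save('wrist','w1'); pickle.dump((o,r),open('w1.pkl','wb'))
print(o['ee_pos'],o['grip_width'],o['joint_positions'].round(2))
from fit import w
for p in ([.60776,.18698,.0943],):
  print(proj(r,w(p,np.array([[-130,-50,82],[-130,0,82],[-130,50,82],[-90,100,89],[-90,-100,89]])/1e3),o))
print(rel([.476,.1745,.064]))
E
```

```text
[0.47509826 0.17368363 0.14944835] 0.02989112346079898 [ 0.18  0.22 -0.24  1.11 -0.    1.66]
[[324.84800278 278.29823694]
 [325.02637528 213.66934532]
 [325.22996749 139.47543565]
 [396.49669584  51.94891494]
 [378.0443168  341.5353441 ]]
[ 0.0013  0.      0.0858  0.0001  0.0006 -0.0002]
```

View pics/w1.png

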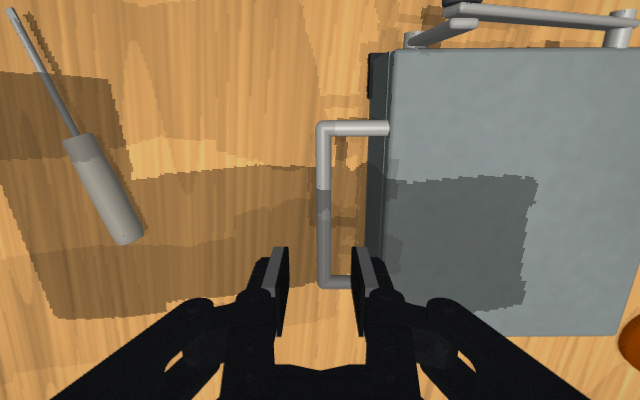

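The wrist view shows the bar at column 324, rows 128–283, against a predicted 325. It lies midway between the fingers and its yaw is right, so I'm descending.

Emit:
servo_tool(series="0.001 0 0.022 0 0 0; 0.001 0 0.044 0 0 0; 0.001 0 0.066 0 0 0; 0.001 0 0.0855 0 0 0; 0.001 0 0.0855 0 0 0; 0.001 0 0.0855 0 0 0")

```text
time_s: 2.0
ee_pos: [0.4753, 0.1754, 0.0649]
eef_rot: [[0.995, 0.096, -0.001], [0.096, -0.995, -0.0], [-0.001, 0.0, -1.0]]
ft_force: [0.1, 0.3, -0.1]
grip_width: 0.0297
```

Emit:
servo_tool(series="0 0 0 0 0 0; 0 0 0 0 0 0; 0 0 0 0 0 0; 0 0 0 0 0 0; 0 0 0 0 0 0", hand=0, squeeze=40)

```text
time_s: 2.5
ee_pos: [0.4773, 0.1762, 0.0663]
eef_rot: [[0.995, 0.096, 0.004], [0.096, -0.995, 0.002], [0.004, -0.001, -1.0]]
ft_force: [6.6, 2.5, -1.3]
grip_width: 0.0082
```

```bash
python3 - <<'E'
from h import *
o=monitor.get_obs(); save('wrist','w2')
print(o['ee_pos'],o['grip_width'],o['ft_force'])
R=np.array(o['eef_rot']); yaw=0.0943
ex=np.array([np.cos(yaw),np.sin(yaw),0]);ez=np.array([0,0,1])
r=np.hypot(.22,.007);p0=np.arctan2(7,220)
f=lambda a:-r*np.cos(a+p0)*ex+r*np.sin(a+p0)*ez
for a in np.r_[np.arange(.05,1.36,.05),1.36,1.38,1.4]: print(round(a,3),(R.T@(f(a)-f(0))).round(4))
E
```

```text
[0.47727166 0.17616715 0.06634183] 0.008182741704007622 [ 6.58264735  2.5268565  -1.26501317]
0.05 [ 0.0007 -0.     -0.011 ]
0.1 [ 0.0019 -0.     -0.0219]
0.15 [ 0.0036 -0.     -0.0328]
0.2 [ 0.0059 -0.     -0.0435]
0.25 [ 0.0088 -0.     -0.0542]
0.3 [ 0.0121 -0.0001 -0.0647]
0.35 [ 0.016  -0.0001 -0.075 ]
0.4 [ 0.0204 -0.0001 -0.085 ]
0.45 [ 0.0253 -0.0001 -0.0949]
0.5 [ 3.070e-02 -1.000e-04 -1.045e-01]
0.55 [ 3.650e-02 -1.000e-04 -1.138e-01]
0.6 [ 4.290e-02 -1.000e-04 -1.228e-01]
0.65 [ 4.960e-02 -1.000e-04 -1.315e-01]
0.7 [ 0.0568 -0.     -0.1399]
0.75 [ 0.0644 -0.     -0.1478]
0.8 [ 0.0724 -0.     -0.1554]
0.85 [ 0.0807 -0.     -0.1626]
0.9 [ 0.0894 -0.     -0.1693]
0.95 [ 0.0984 -0.     -0.1756]
1.0 [ 0.1077  0.     -0.1815]
1.05 [ 0.1173  0.     -0.1869]
1.1 [ 0.1272  0.     -0.1917]
1.15 [ 1.373e-01  1.000e-04 -1.961e-01]
1.2 [ 1.476e-01  1.000e-04 -2.000e-01]
1.25 [ 1.581e-01  1.000e-04 -2.034e-01]
1.3 [ 1.687e-01  1.000e-04 -2.062e-01]
1.35 [ 1.795e-01  1.000e-04 -2.085e-01]
1.36 [ 1.816e-01  1.000e-04 -2.089e-01]
1.38 [ 1.860e-01  1.000e-04 -2.096e-01]
1.4 [ 1.903e-01  2.000e-04 -2.102e-01]
```

View pics/w2.png

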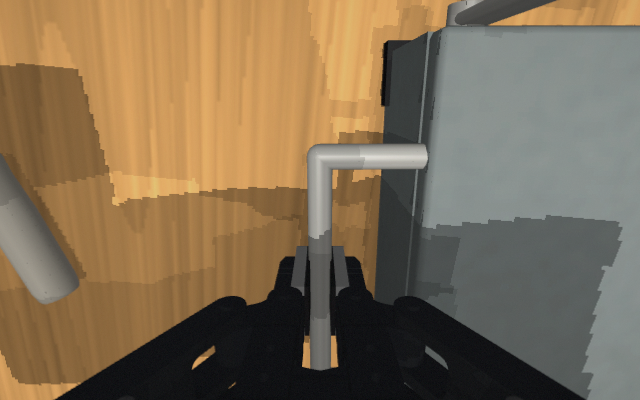

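Bar gripped: it runs up between the pads at column 320. Next I lift along the arc.

Emit:
servo_tool(series="0.0007 0 -0.011 0 0 0; 0.0019 0 -0.022 0 0 0; 0.0036 0 -0.033 0 0 0; 0.006 0 -0.0435 0 0 0; 0.009 0 -0.054 0 0 0; 0.012 0 -0.0645 0 0 0; 0.016 0 -0.075 0 0 0; 0.0205 0 -0.085 0 0 0; 0.0255 0 -0.095 0 0 0; 0.0305 0 -0.1045 0 0 0; 0.0365 0 -0.114 0 0 0; 0.0365 0 -0.114 0 0 0")

```text
time_s: 3.75
ee_pos: [0.5129, 0.1797, 0.1822]
eef_rot: [[0.995, 0.097, 0.003], [0.097, -0.995, 0.002], [0.003, -0.002, -1.0]]
ft_force: [-9.1, 1.2, 4.3]
grip_width: 0.0081
```

```bash
cat > arc.py <<'E'
from h import *
o=monitor.get_obs()
R=np.array(o['eef_rot']); yaw=0.0943; p=np.array(o['ee_pos'])
ex=np.array([np.cos(yaw),np.sin(yaw),0]);ez=np.array([0,0,1])
r=np.hypot(.22,.007);p0=np.arctan2(7,220)
H=np.array([.6974,.1955,.075])
g=p+R[:,2]*-.0187   # grasp point
d=g-H; print(p,g,o['grip_width'],o['ft_force'],'rad',np.hypot(d@ex,d[2]),'ang',np.arctan2(d[2],-(d@ex))-p0)
print('joints',o['joint_positions'].round(2))
f=lambda a:-r*np.cos(a+p0)*ex+r*np.sin(a+p0)*ez
a0=np.arctan2(d[2],-(d@ex))-p0
for a in np.arange(np.ceil(a0/.05)*.05,1.42,.05): print(round(a,3),(R.T@(f(a)-f(a0))).round(4))
E
python3 arc.py; python3 -c "
from h import *
save('scene','s2')"
```

```text
[0.51293647 0.17972066 0.18221427] [0.51287676 0.17968312 0.20091414] 0.008107437476660253 [-9.0615993   1.21950137  4.31387576] rad 0.22394356369825075 ang 0.5653067321040707
joints [ 0.18  0.26 -0.1   1.21  0.    1.66]
0.6 [ 0.0044 -0.     -0.0062]
0.65 [ 0.0112  0.     -0.0149]
0.7 [ 0.0183  0.     -0.0233]
0.75 [ 0.0259  0.     -0.0312]
0.8 [ 0.0339  0.     -0.0388]
0.85 [ 0.0422  0.     -0.046 ]
0.9 [ 0.0509  0.     -0.0528]
0.95 [ 0.0599  0.     -0.0591]
1.0 [ 0.0693  0.0001 -0.0649]
1.05 [ 0.0789  0.0001 -0.0703]
1.1 [ 0.0887  0.0001 -0.0752]
1.15 [ 0.0988  0.0001 -0.0796]
1.2 [ 1.091e-01  1.000e-04 -8.350e-02]
1.25 [ 1.196e-01  1.000e-04 -8.680e-02]
1.3 [ 0.1302  0.0002 -0.0897]
1.35 [ 0.141   0.0002 -0.092 ]
1.4 [ 0.1518  0.0002 -0.0937]
```

View pics/s2.png

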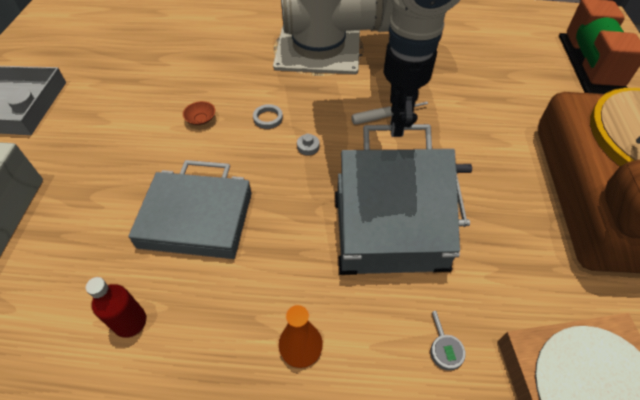

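The lid is rising with the grip, its front edge now at row 150 against 168 before. I'll keep following the arc.

Emit:
servo_tool(series="0.0044 0 -0.0065 0 0 0; 0.0108 0 -0.0155 0 0 0; 0.0178 0 -0.024 0 0 0; 0.0254 0 -0.032 0 0 0; 0.0334 0 -0.0395 0 0 0; 0.0415 0 -0.0467 0 0 0; 0.05 0 -0.0535 0 0 0; 0.059 0 -0.0598 0 0 0; 0.0685 0 -0.0656 0 0 0; 0.078 0 -0.071 0 0 0; 0.088 0 -0.076 0 0 0; 0.088 0 -0.076 0 0 0")

```text
time_s: 5.0
ee_pos: [0.6011, 0.1886, 0.2611]
eef_rot: [[0.995, 0.097, 0.006], [0.097, -0.995, 0.003], [0.006, -0.003, -1.0]]
ft_force: [-5.9, 2.0, 11.7]
grip_width: 0.0083
```

```bash
python3 arc.py; python3 -c "
from h import *
save('scene','s3')"
```

```text
[0.601051   0.18857317 0.26105748] [0.6009354  0.18851203 0.27975702] 0.008327548555577146 [-5.93585893  1.95485561 11.65645694] rad 0.22644020782531352 ang 1.0977966702763524
joints [0.17 0.39 0.29 1.46 0.   1.64]
1.1 [ 0.0004  0.     -0.0002]
1.15 [ 0.0105  0.     -0.0046]
1.2 [ 0.0209  0.     -0.0084]
1.25 [ 0.0313  0.0001 -0.0117]
1.3 [ 0.042   0.0001 -0.0146]
1.35 [ 0.0527  0.0001 -0.0168]
1.4 [ 0.0636  0.0001 -0.0185]
```

View pics/s3.png

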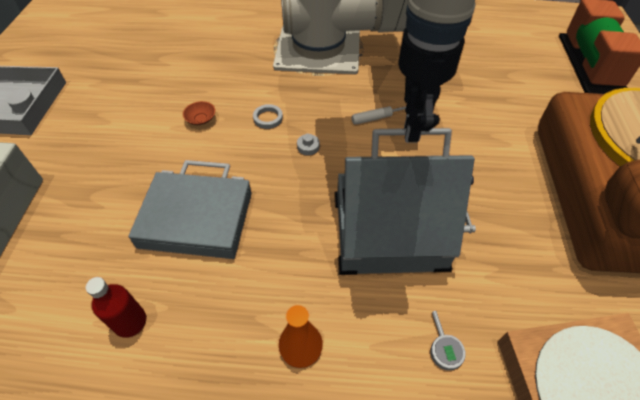

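```bash
python3 - <<'E'
from h import *
r=save('scene','s3b'); o=monitor.get_obs()
from fit import w
P=[.60776,.18698,.0943]
def bar(a,y):
    c,s=np.cos(a),np.sin(a); 
    def q(x,z): dx,dz=x-90,z-75; return [90+dx*c+dz*s, y, 75-dx*s+dz*c]
    return q
for a in (1.05,1.1,1.15):
    print(a,proj(r,w(P,np.array([bar(a,55)(-130,82),bar(a,-55)(-130,82),bar(a,100)(-90,89),bar(a,-100)(-90,89)])/1e3)).round(1).tolist())
print(proj(r,w(P,np.array([[-14,131,83],[-23,131,97],[-12,131,74]])/1e3)))
cv2.imwrite('pics/s3c.png',cv2.resize(r['frame'][80:230,330:490],None,fx=4,fy=4))
E
```

```text
1.05 [[445.8, 129.8], [373.8, 130.3], [473.2, 156.0], [344.0, 157.3]]
1.1 [[447.9, 132.1], [374.7, 132.7], [475.1, 158.4], [344.4, 159.8]]
1.15 [[449.9, 134.8], [375.7, 135.5], [477.0, 161.2], [344.8, 162.6]]
[[462.89820965 200.58154574]
 [463.84054183 192.22547188]
 [461.86686511 204.2451502 ]]
```

View pics/s3c.png

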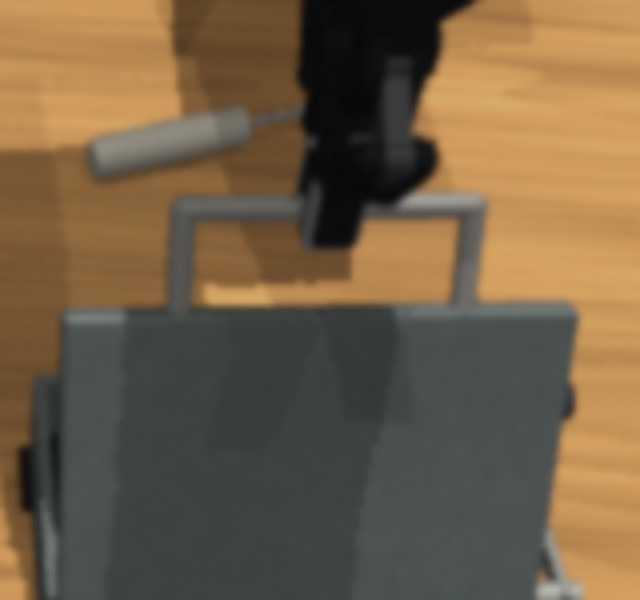

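The bar sits at row 131, so the lid is at about 1.09 rad, which agrees with the arm reading of 1.098. I'm continuing to about 1.37.

Emit:
servo_tool(series="0.01 0 -0.0048 0 0 0; 0.0205 0 -0.009 0 0 0; 0.031 0 -0.0123 0 0 0; 0.0415 0 -0.0154 0 0 0; 0.0495 0 -0.0173 0 0 0; 0.057 0 -0.0186 0 0 0; 0.057 0 -0.0186 0 0 0; 0.057 0 -0.0186 0 0 0")

```text
time_s: 5.9
ee_pos: [0.658, 0.1942, 0.2808]
eef_rot: [[0.995, 0.097, 0.009], [0.097, -0.995, 0.004], [0.009, -0.003, -1.0]]
ft_force: [-0.1, 3.0, 3.8]
grip_width: 0.0081
```

```bash
python3 arc.py; cat > look.py <<'E'
from h import *
import sys
r=save('scene',sys.argv[1]); t=save('top',sys.argv[1]+'t')
from fit import w
P=[.60776,.18698,.0943]
def q(a,x,y,z):
    c,s=np.cos(a),np.sin(a);dx,dz=x-90,z-75; return [90+dx*c+dz*s, y, 75-dx*s+dz*c]
for a in (1.3,1.36,1.40,1.43):
    print(a,[proj(c,w(P,np.array([q(a,-130,55,82),q(a,-130,-55,82),q(a,-90,100,89),q(a,-90,-100,89)])/1e3)).round(1).tolist() for c in (r,t)])
print('knob 1.36,straight,locked',[proj(c,w(P,np.array([[-23,131,97],[-14,131,83],[-12,131,74]])/1e3)).round(1).tolist() for c in (r,t)])
a=r['frame'][90:230,330:490];b=t['frame'][120:260,150:310]
cv2.imwrite('pics/%sc.png'%sys.argv[1],np.vstack([cv2.resize(x,None,fx=4,fy=4)[:,:] for x in (a,)]))
cv2.imwrite('pics/%stc.png'%sys.argv[1],cv2.resize(b,None,fx=4,fy=4))
E
python3 look.py s4
```

```text
[0.65800636 0.19423581 0.28081747] [0.65784731 0.19416419 0.29951666] 0.008126819562193443 [-0.10526723  2.97859154  3.84540663] rad 0.2279653382503815 ang 1.364825765704959
joints [0.16 0.5  0.52 1.58 0.   1.64]
1.4 [ 0.0077  0.     -0.0011]
1.3 [[[456.1, 145.7], [378.6, 146.4], [482.7, 171.5], [345.9, 173.1]], [[183.2, 148.1], [260.7, 140.5], [159.0, 145.2], [292.4, 132.2]]]
1.36 [[[458.5, 151.2], [379.8, 152.0], [484.8, 176.4], [346.4, 178.1]], [[182.0, 138.7], [259.6, 131.2], [158.1, 137.9], [291.7, 125.0]]]
1.4 [[[460.1, 155.2], [380.5, 156.0], [486.2, 180.0], [346.7, 181.7]], [[181.3, 132.5], [258.9, 125.0], [157.6, 133.1], [291.2, 120.2]]]
1.43 [[[461.3, 158.4], [381.1, 159.2], [487.3, 182.8], [346.9, 184.5]], [[180.8, 127.8], [258.5, 120.4], [157.3, 129.5], [290.8, 116.7]]]
knob 1.36,straight,locked [[[463.8, 192.2], [462.9, 200.6], [461.9, 204.2]], [[173.3, 209.6], [175.3, 205.5], [176.7, 205.0]]]
```

View pics/s4c.png

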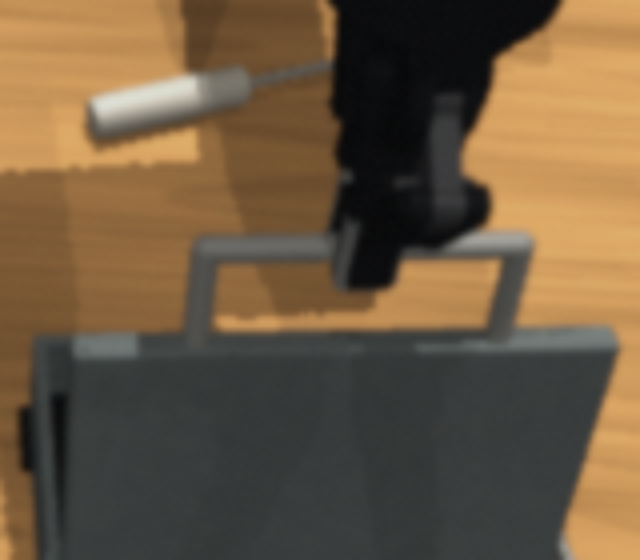

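View pics/s4tc.png

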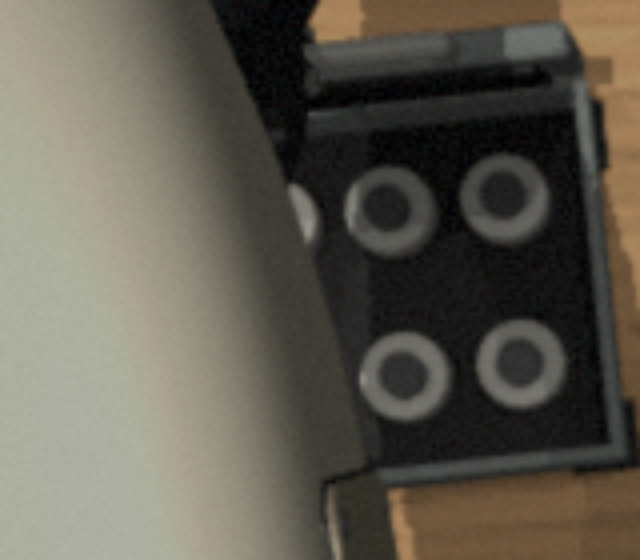

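Bar at row 150.8 puts the lid at about 1.355. I'll nudge it further, then release and rise.

Emit:
servo_tool(series="0.003 0 0 0 0 0; 0.0065 0 -0.0005 0 0 0; 0.0065 0 -0.0005 0 0 0; 0.0065 0 -0.0005 0 0 0")

```text
time_s: 6.4
ee_pos: [0.6643, 0.1948, 0.2815]
eef_rot: [[0.995, 0.097, 0.009], [0.097, -0.995, 0.004], [0.009, -0.003, -1.0]]
ft_force: [-1.7, 2.2, 5.3]
grip_width: 0.0082
```

Emit:
servo_tool(series="0 0 0 0 0 0; 0 0 0 0 0 0; 0 0 0 0 0 0; 0 0 0 0 0 0", hand=0.4)

```text
time_s: 6.8
ee_pos: [0.6645, 0.1946, 0.2812]
eef_rot: [[0.995, 0.097, 0.008], [0.097, -0.995, 0.004], [0.009, -0.003, -1.0]]
ft_force: [-0.3, -0.2, 0.2]
grip_width: 0.0344
```

```bash
python3 look.py s5; python3 arc.py
```

```text
1.3 [[[456.1, 145.7], [378.6, 146.4], [482.7, 171.5], [345.9, 173.1]], [[183.2, 148.1], [260.7, 140.5], [159.0, 145.2], [292.4, 132.2]]]
1.36 [[[458.5, 151.2], [379.8, 152.0], [484.8, 176.4], [346.4, 178.1]], [[182.0, 138.7], [259.6, 131.2], [158.1, 137.9], [291.7, 125.0]]]
1.4 [[[460.1, 155.2], [380.5, 156.0], [486.2, 180.0], [346.7, 181.7]], [[181.3, 132.5], [258.9, 125.0], [157.6, 133.1], [291.2, 120.2]]]
1.43 [[[461.3, 158.4], [381.1, 159.2], [487.3, 182.8], [346.9, 184.5]], [[180.8, 127.8], [258.5, 120.4], [157.3, 129.5], [290.8, 116.7]]]
knob 1.36,straight,locked [[[463.8, 192.2], [462.9, 200.6], [461.9, 204.2]], [[173.3, 209.6], [175.3, 205.5], [176.7, 205.0]]]
[0.66442121 0.19469529 0.28134921] [0.66426129 0.19462727 0.3000484 ] 0.034192404103196614 [-1.33732443  0.00440137  0.3803318 ] rad 0.22746570968632315 ang 1.3930710040353251
joints [0.16 0.51 0.54 1.59 0.   1.64]
1.4 [ 0.0015  0.     -0.0002]
```

View pics/s5c.png

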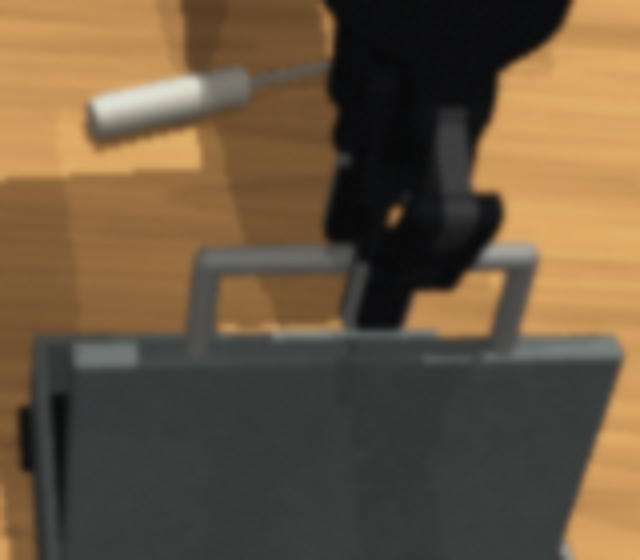

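The lid is holding at about 1.38 rad, with the bar at row 154. Next I rise clear and move above the knob.

Emit:
servo_tool(series="0 0 -0.02 0 0 0; 0 0 -0.045 0 0 0; 0 0 -0.07 0 0 0; 0 0 -0.085 0 0 0; 0 0 -0.085 0 0 0")

```text
time_s: 7.4
ee_pos: [0.6641, 0.1944, 0.3685]
eef_rot: [[0.995, 0.097, 0.012], [0.097, -0.995, 0.004], [0.013, -0.003, -1.0]]
ft_force: [0.1, -0.1, -0.1]
grip_width: 0.0341
```

```bash
python3 -c "
from h import *
print(rel([.57,.317,.35])); print(monitor.get_obs()['ee_pos'])"
```

```text
[-0.0821 -0.1311  0.0178 -0.003  -0.0127  0.0026]
[0.66413726 0.19440221 0.36846405]
```

Emit:
servo_tool(series="-0.02 -0.02 0 0 -0.003 0; -0.04 -0.045 0 0 -0.006 0; -0.06 -0.07 0.003 0 -0.01 0; -0.075 -0.1 0.01 -0.002 -0.013 0.002; -0.082 -0.131 0.018 -0.003 -0.013 0.003; -0.082 -0.131 0.018 -0.003 -0.013 0.003; -0.082 -0.131 0.018 -0.003 -0.013 0.003", hand=0)

```text
time_s: 8.1
ee_pos: [0.5696, 0.3174, 0.3488]
eef_rot: [[0.995, 0.095, -0.002], [0.095, -0.995, -0.001], [-0.002, 0.001, -1.0]]
ft_force: [-0.1, 0.2, 0.7]
grip_width: -0.0
```

```bash
python3 - <<'E'
from h import *
from fit import w
P=[.60776,.18698,.0943]
o=monitor.get_obs(); r=save('wrist','w6'); s=save('scene','s6')
print(o['ee_pos'],o['eef_rot'],o['grip_width'])
print(proj(r,w(P,np.array([[-23,131,97],[-18,131,90],[-14,131,83]])/1e3),o))
cv2.imwrite('pics/s6c.png',cv2.resize(s['frame'][90:230,330:490],None,fx=4,fy=4))
E
```

```text
[0.5695778  0.31737746 0.34876427] [[ 9.95429527e-01  9.54869508e-02 -1.51634337e-03]
 [ 9.54857855e-02 -9.95430453e-01 -8.23284039e-04]
 [-1.58802726e-03  6.74732003e-04 -9.99998511e-01]] -1.796316782908435e-05
[[322.43471861 162.47303607]
 [326.45529454 161.31217442]
 [329.54807215 160.18785601]]
```

View pics/w6.png

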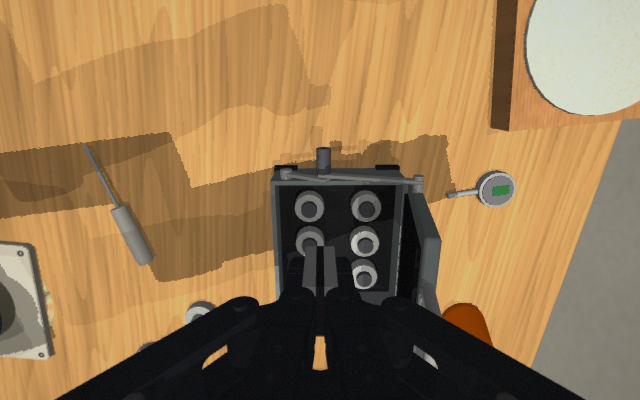

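View pics/s6c.png

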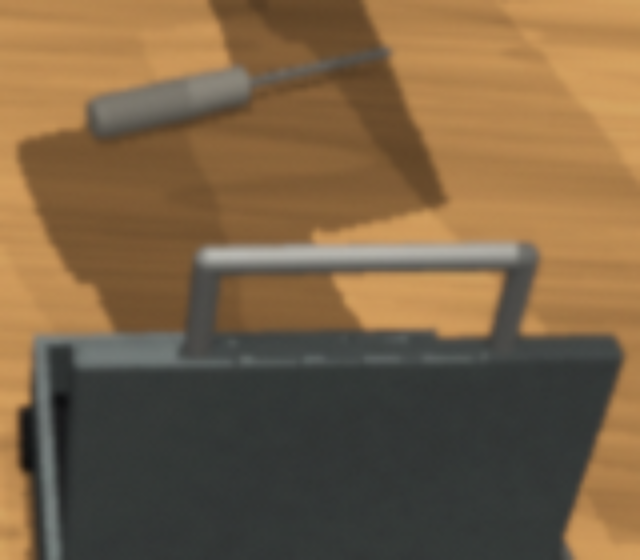

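The wrist view shows the knob at about (323,161), as predicted. I'm descending to just above it.

```bash
python3 -c "
from h import *
from fit import w
P=[.60776,.18698,.0943]
t=w(P,np.array([[-17,134,118]])/1e3)[0];print(t,rel(t))"
```

```text
[0.57821805 0.31878392 0.118     ] [ 0.0082 -0.0018  0.2314  0.0004  0.0007 -0.0007]
```

Emit:
servo_tool(series="0.003 -0.001 0.035 0 0 0; 0.006 -0.002 0.075 0 0 0; 0.008 -0.002 0.115 0 0 0; 0.008 -0.002 0.155 0 0 0; 0.008 -0.002 0.19 0 0 0; 0.008 -0.002 0.215 0 0 0; 0.008 -0.002 0.231 0 0 0; 0.008 -0.002 0.231 0 0 0; 0.008 -0.002 0.231 0 0 0")

```text
time_s: 9.1
ee_pos: [0.5786, 0.3181, 0.1188]
eef_rot: [[0.996, 0.092, -0.0], [0.092, -0.996, -0.0], [-0.0, 0.0, -1.0]]
ft_force: [-0.2, -0.6, 1.7]
grip_width: 0.0001
```

```bash
python3 - <<'E'
from h import *
o=monitor.get_obs(); r=save('wrist','w7'); s=save('scene','s7'); t=save('top','t7')
print(o['ee_pos'],o['ft_force'])
cv2.imwrite('pics/s7c.png',cv2.resize(s['frame'][90:230,360:520],None,fx=4,fy=4))
E
```

```text
[0.57862198 0.31813411 0.11883966] [-0.20666022 -0.61303403  1.71148819]
```

View pics/w7.png

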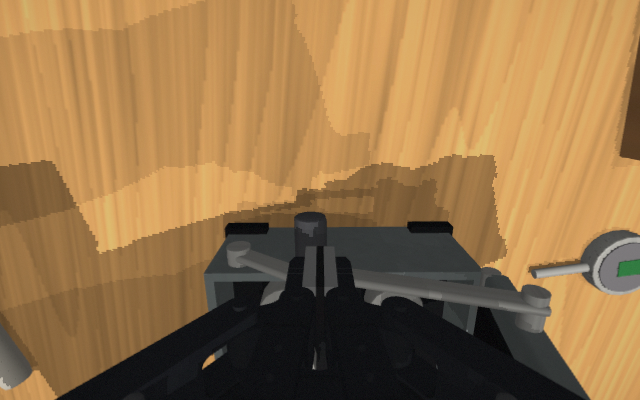

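View pics/s7c.png

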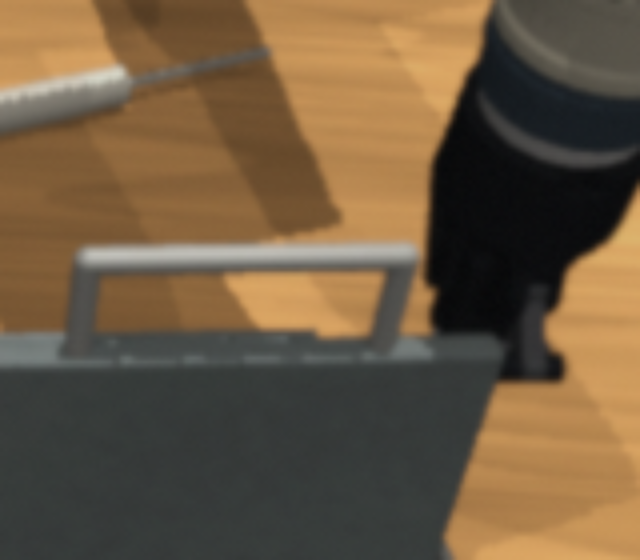

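Knob at column 310, fingertips at 319: the fingers sit about 4 mm on the +x side of it, as planned. Now pressing.

Emit:
servo_tool(series="-0.001 -0.002 0.006 0 0 0; -0.001 -0.002 0.011 0 0 0; -0.001 -0.002 0.015 0 0 0; -0.001 -0.002 0.019 0 0 0; -0.001 -0.002 0.023 0 0 0; 0 -0.002 0.027 0 0 0; 0 -0.002 0.027 0 0 0")

```text
time_s: 9.95
ee_pos: [0.5785, 0.3207, 0.0922]
eef_rot: [[0.996, 0.093, 0.001], [0.093, -0.996, 0.0], [0.001, -0.0, -1.0]]
ft_force: [-0.3, -0.6, 0.1]
grip_width: 0.0003
```

```bash
python3 look.py s8; python3 -c "
from h import *
save('wrist','w8');print(monitor.get_obs()['ft_force'])"
```

```text
1.3 [[[456.1, 145.7], [378.6, 146.4], [482.7, 171.5], [345.9, 173.1]], [[183.2, 148.1], [260.7, 140.5], [159.0, 145.2], [292.4, 132.2]]]
1.36 [[[458.5, 151.2], [379.8, 152.0], [484.8, 176.4], [346.4, 178.1]], [[182.0, 138.7], [259.6, 131.2], [158.1, 137.9], [291.7, 125.0]]]
1.4 [[[460.1, 155.2], [380.5, 156.0], [486.2, 180.0], [346.7, 181.7]], [[181.3, 132.5], [258.9, 125.0], [157.6, 133.1], [291.2, 120.2]]]
1.43 [[[461.3, 158.4], [381.1, 159.2], [487.3, 182.8], [346.9, 184.5]], [[180.8, 127.8], [258.5, 120.4], [157.3, 129.5], [290.8, 116.7]]]
knob 1.36,straight,locked [[[463.8, 192.2], [462.9, 200.6], [461.9, 204.2]], [[173.3, 209.6], [175.3, 205.5], [176.7, 205.0]]]
[-0.86944097 -0.56229672  0.51883529]
```

View pics/s8c.png

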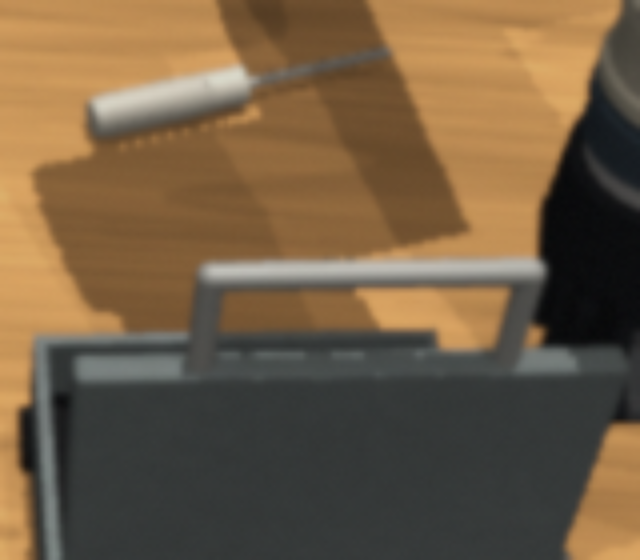

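View pics/w8.png

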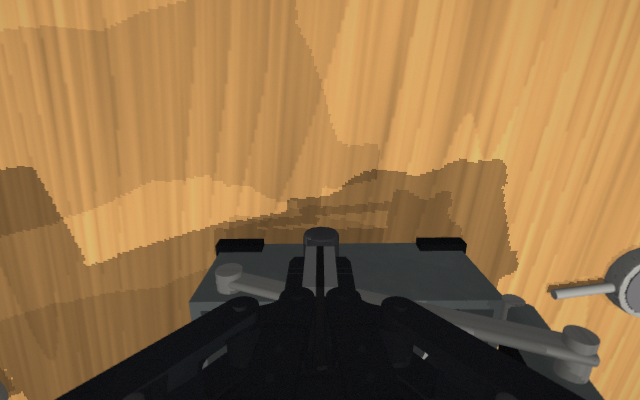

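The bar is now at row 157, so the lid is at about 1.42 and the knob top near 92 mm: the stay is straight. I'll press past it.

Emit:
servo_tool(series="0.001 0 0.003 0 0 0; 0.001 0 0.006 0 0 0; 0.001 0 0.009 0 0 0; 0.001 0 0.01 0 0 0; 0.001 0 0.01 0 0 0; 0.001 0 0.01 0 0 0")

```text
time_s: 10.7
ee_pos: [0.5793, 0.3209, 0.0826]
eef_rot: [[0.996, 0.093, 0.001], [0.093, -0.996, 0.0], [0.001, -0.0, -1.0]]
ft_force: [2.3, -0.1, 2.9]
grip_width: 0.0001
```

Emit:
servo_tool(series="0 0 0.002 0 0 0; 0 0 0.004 0 0 0; 0 0 0.004 0 0 0; 0 0 0.004 0 0 0")

```text
time_s: 11.1
ee_pos: [0.5797, 0.321, 0.0819]
eef_rot: [[0.996, 0.093, 0.004], [0.093, -0.996, 0.001], [0.004, -0.001, -1.0]]
ft_force: [-6.3, -3.1, 26.2]
grip_width: -0.0002
```

It's on the stop: force 26 N with only 0.7 mm of travel, knob top at 82 mm where 83 was expected. I'm retracting.

Emit:
servo_tool(series="0 0 -0.005 0 0 0; -0.003 -0.002 -0.03 0 0 0; -0.01 -0.004 -0.07 0 0 0; -0.015 -0.004 -0.11 0 0 0; -0.03 -0.004 -0.155 0 0 0; -0.05 -0.004 -0.2 0 0 0; -0.08 -0.004 -0.24 0 0 0; -0.1 -0.004 -0.24 0 0 0; -0.1 -0.004 -0.24 0 0 0")

```text
time_s: 12.0
ee_pos: [0.4768, 0.3154, 0.3234]
eef_rot: [[0.996, 0.094, 0.006], [0.094, -0.996, 0.002], [0.006, -0.002, -1.0]]
ft_force: [0.5, 0.6, -0.2]
grip_width: 0.0001
```

```bash
python3 look.py s9; python3 - <<'E'
from h import *
from fit import w
P=[.60776,.18698,.0943]
o=monitor.get_obs(); r=save('wrist','w9'); print(o['ee_pos'],o['ft_force'])
print(proj(r,w(P,np.array([[-23,147,97],[-14,147,83],[-12,147,74],[-23,131,97],[-14,131,83],[-12,131,74]])/1e3),o).round(1))
E
```

```text
1.3 [[[456.1, 145.7], [378.6, 146.4], [482.7, 171.5], [345.9, 173.1]], [[183.2, 148.1], [260.7, 140.5], [159.0, 145.2], [292.4, 132.2]]]
1.36 [[[458.5, 151.2], [379.8, 152.0], [484.8, 176.4], [346.4, 178.1]], [[182.0, 138.7], [259.6, 131.2], [158.1, 137.9], [291.7, 125.0]]]
1.4 [[[460.1, 155.2], [380.5, 156.0], [486.2, 180.0], [346.7, 181.7]], [[181.3, 132.5], [258.9, 125.0], [157.6, 133.1], [291.2, 120.2]]]
1.43 [[[461.3, 158.4], [381.1, 159.2], [487.3, 182.8], [346.9, 184.5]], [[180.8, 127.8], [258.5, 120.4], [157.3, 129.5], [290.8, 116.7]]]
knob 1.36,straight,locked [[[463.8, 192.2], [462.9, 200.6], [461.9, 204.2]], [[173.3, 209.6], [175.3, 205.5], [176.7, 205.0]]]
[0.4784626  0.31533159 0.32118627] [0.82073067 0.34259064 0.92711014]
[[402.4 159.3]
 [407.2 156.9]
 [406.9 155.5]
 [401.3 173.2]
 [406.1 170.4]
 [405.9 168.7]]
```

View pics/s9c.png

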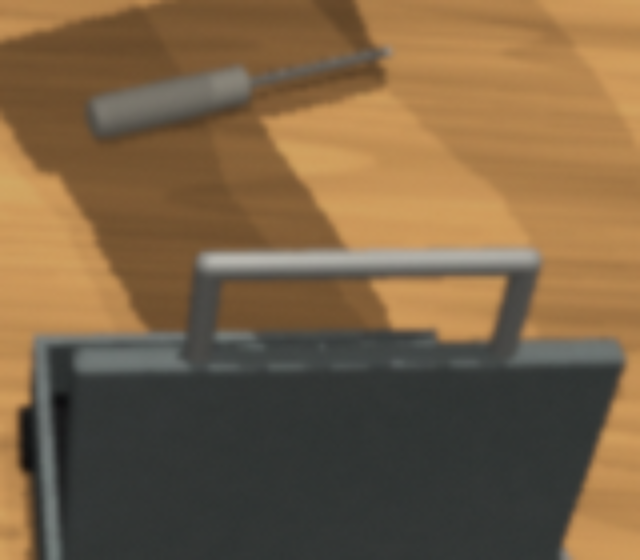

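View pics/w9.png

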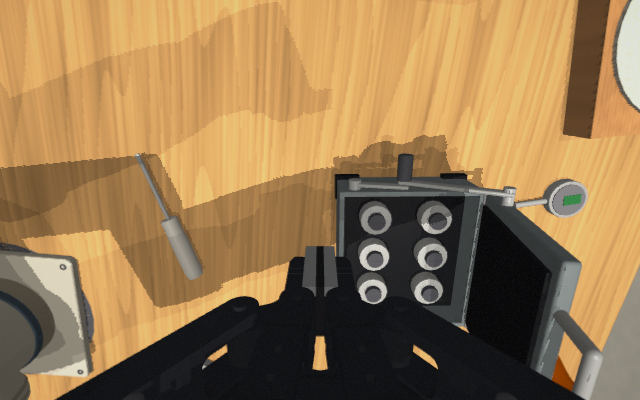

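View pics/s9tc.png

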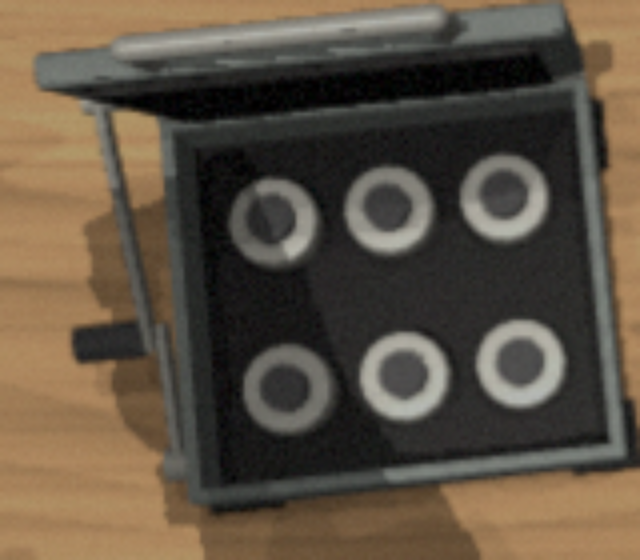

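The bar went from row 157 at straight back to 155.5, so the lid is at about 1.40. The knob is at (178,205) in the top view, against (176.7,205.0) for locked. Handing in.

```bash
python3 -c "
from h import *
o=monitor.get_obs();print(o['time_s'],abs(o['joint_velocities']).max(),o['ft_force'])
print(workorder.sign_off())"
```

```text
12.15 0.01847707006765914 [0.41546881 1.35280637 0.54406967]
the job is handed in; nothing more can be done
None
```

The deep case is open, its stay is locked, and I handed the job in at 12.15 s of the 48 s allowed. No verdict came back.

- **Lid:** I gripped the bar and swung the lid to about 1.38 rad. When I let go, it stayed there.
- **Stay:** I pressed the knob down with the shut fingertips, through straight (lid about 1.42 rad), onto the stop. It ended with the force at 26 N, while the fingertips moved only 0.7 mm more, at 82 mm height against 83 mm expected.
- **After retracting:** The lid stands at about 1.40 rad, where 1.405 means locked. The top camera shows the knob at (178, 205) px, against (176.7, 205.0) predicted for locked. The gripper is well clear, with about 1 N on the wrist.

**Disagreements:** During the lift, the bar's radius came out 4–8 mm larger than the given 220 mm. I put that down to the hinge estimate and slip in the grip; the images still agreed with the lid angle. By pixel position alone, the knob's locked and straight places are too close to tell apart, so the lock reading rests on the stop force, the height and the lid dropping back.

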